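# Build a stepped polishing head on the arbor

### The job

Build up the stepped polishing head: thread the three bored wooden laps onto the upright arbor, the widest first at the bottom, then the middle one, then the narrowest on top, each lying flat and fully home on what is beneath it. Lower each lap gently down the arbor, do not let it drop, and leave the disc without a hole, the copper bangle and the steel block where they lie.

Things in the scene. Friction and masses are not known exactly. Their poses are not given: they have to be found in the camera images.
- arbor_stand: fixed steel stand bolted to the bench: round foot 84 mm across and 12 mm high with three small brass bolt heads, on it a round shoulder 30 mm across up to 42 mm height, and from there a bare upright arbor 14 mm in diameter that rises 54 mm to its tip, tapering over the last 10 mm to 6 mm; the whole is 96 mm high. Origin at the centre of its underside, z up along the arbor
- arbor_seat (a point): centre of the shoulder's flat top, on the arbor's axis, 42 mm over the bench: the widest lap's underside rests here; z up along the arbor
- arbor_tip (a point): top of the arbor, on its axis, 96 mm over the bench, 54 mm over the seat
- lap_wide_mid (a point): centre of the wide lap: flat pale wooden ring (the widest of the three), 64 mm outside diameter, 14 mm thick, with an 18 mm through bore, lying flat and loose on the bench. The point is on the bore's axis at half thickness, 7 mm over its underside; z is the bore's axis. Both faces are alike. Same body as lap_wide
- lap_wide: the wide lap again, with its origin at the centre of its underside; z is the bore's axis
- lap_middle_mid (a point): centre of the middle lap: flat pale wooden ring (the middle of the three), 52 mm outside diameter, 14 mm thick, with an 18 mm through bore, lying flat and loose on the bench. The point is on the bore's axis at half thickness, 7 mm over its underside; z is the bore's axis. Both faces are alike. Same body as lap_middle
- lap_middle: the middle lap again, with its origin at the centre of its underside; z is the bore's axis
- lap_narrow_mid (a point): centre of the narrow lap: flat pale wooden ring (the narrowest of the three), 40 mm outside diameter, 14 mm thick, with an 18 mm through bore, lying flat and loose on the bench. The point is on the bore's axis at half thickness, 7 mm over its underside; z is the bore's axis. Both faces are alike. Same body as lap_narrow
- lap_narrow: the narrow lap again, with its origin at the centre of its underside; z is the bore's axis
- plain_disc: bystander: plain pale wooden disc WITHOUT a hole, 56 mm across, 14 mm thick, among the laps; origin at the centre of its underside
- bangle: bystander: thin copper bangle lying flat, 72 mm outside, 62 mm inside, 8 mm high, among the laps; origin at the centre of its underside
- bench_block: bystander: solid steel block 80 x 80 x 25 mm at the left; origin at the centre of its underside
Mind the look-alikes: they are no part of the job. What is shaped like the lap_narrow but blue or pink is not meant.

How it is judged:
On the way, in this order (a step that is already met when the one before it is completed fails the run):
1. the wide lap is home on the arbor, on the shoulder (horizontal distance between lap_wide_mid and arbor_seat below 0.005 m and z of lap_wide_mid in the frame of arbor_seat between 0.004 and 0.01 m and angle between the z axis of lap_wide_mid and the z axis of arbor_seat, either way round below 0.1 rad), for 0.2 s.
2. the middle lap is home on the arbor, on the wide lap (horizontal distance between lap_middle_mid and arbor_seat below 0.005 m and z of lap_middle_mid in the frame of arbor_seat between 0.018 and 0.024 m and angle between the z axis of lap_middle_mid and the z axis of arbor_seat, either way round below 0.1 rad), for 0.2 s.
3. the narrow lap is home on the arbor, on the middle lap (horizontal distance between lap_narrow_mid and arbor_seat below 0.005 m and z of lap_narrow_mid in the frame of arbor_seat between 0.032 and 0.038 m and angle between the z axis of lap_narrow_mid and the z axis of arbor_seat, either way round below 0.1 rad), for 0.2 s.
At the end, for the whole second after the job is handed in: all three laps are on the arbor in the order wide, middle, narrow from the bottom: each centre within 5 mm of the arbor's axis and within 3 mm of 7, 21 and 35 mm over the shoulder, flat within 0.1 rad, released and at rest (all of step 1 and all of step 2 and all of step 3 and contact force between each of lap_wide, lap_middle, lap_narrow and the fingers below 0.1 N and linear speed of each of lap_wide, lap_middle, lap_narrow below 0.02 m/s); the robot touches nothing.
It fails at once if a lap dropped down the arbor (over 0.5 m/s while on it: a free fall of about 13 mm) ((horizontal distance between lap_wide_mid and arbor_seat below 0.012 m and z of lap_wide_mid in the frame of arbor_seat below 0.06 m and linear speed of lap_wide above 0.5 m/s) or (horizontal distance between lap_middle_mid and arbor_seat below 0.012 m and z of lap_middle_mid in the frame of arbor_seat below 0.06 m and linear speed of lap_middle above 0.5 m/s) or (horizontal distance between lap_narrow_mid and arbor_seat below 0.012 m and z of lap_narrow_mid in the frame of arbor_seat below 0.06 m and linear speed of lap_narrow above 0.5 m/s)).
It fails at once if the plain disc, the bangle or the steel block was moved by more than 20 mm (distance of any of plain_disc, bangle, bench_block from where it was at the start of the episode above 0.02 m).
It also fails if it takes over 72 s, if anything falls off the work surface, if the arm or the gripper's body presses on something with over 40 N, if the wrist force passes 120 N, or if a joint passes its speed limit or range.

### The arm

A 6-joint arm with a two-finger parallel gripper is mounted at the origin on the work surface. World frame = base frame: x ahead of the robot, y to its left, z up, the work surface at z = 0. Lengths are in m, angles in rad, forces in N, time in s.
With the tool pointing down it reaches from about 0.3 to 0.825 m from the base axis. Payload 5.4 kg.
Tool frame: the origin (TCP) lies at the very end of the fingers, on their centre line; the grasp point (between the pads) lies 19 mm behind it; z points along the fingers, y is the line along which they close (so a half turn about z gives the same grasp; the last joint's range is limited). The gripper opens to 92 mm and grips with 3 to 60 N. Pads are 20 mm wide; open, the fingers measure 128 mm over their backs; the gripper's body (75 mm by 189 mm) begins 69 mm behind the grasp point.
Start: joints at [1.056, 0.158, 1.597, -0, 1.386, -0.21], TCP at [0.173, 0.548, 0.215] pointing down, gripper open.
Joint ranges: [-2.91, 2.91], [-0.94, 2.29], [0.18, 2.7], [-1.29, 4.43], [0.17, 2.64], [-3, 3]. Speed limits (rad/s): [2.57, 2.57, 3.14, 3.14, 3.14, 3.14].

### API

Orientations are given as a 3x3 rotation matrix whose columns are the frame's x, y, z axes.
In Python, from station import read_state, grab_frame, calibration, finish_job gives the robot as it stands.
- The arm moves only by the tool arm_command, never from a script. Its argument "rows" is a list of rows, each a list of 3 entries, a list of its own where there are three numbers: the shift along the tool's x, y, z in normalised numbers (1 is 100 cm), then the turn, a rotation vector about the tool's x, y, z in normalised numbers (1 is pi/2 rad), then the opening, from 0 (shut) to 1 (fully open). In form: [[[dx, dy, dz], [wx, wy, wz], claw], ...]. A call has 1 to 20 rows; each row is the pose to reach, as a shift and turn from the pose commanded when the call began, along the tool's axes at that moment; what a row does not reach only later rows make up. A row lasts 1/10 s, in which the tool goes at most 50 mm and 8.59 degrees, less where a joint would pass 70% of its speed; a pose out of reach is approached as far as the arm can. A shift or turn number past 1, either way, is cut back to 1. A call with a gripper value outside its range is refused whole. The fingers move at their own pace and stop on an object; "force" is the grip in N (left out, the last holds). Time passes only in rows, so rows that repeat a pose let the fingers close. It gives the time, the measured TCP pose, the force, the opening and the grip force at its end, in the units of the state.
- read_state(): the state, without advancing time (a new reading comes with each control period).
- grab_frame(name): name is "scene" or "top" or "wrist"; returns the picture (384x512x3 uint8, red, green, blue); there is no depth.
- calibration(name): a dict with "fx", "fy", "cx", "cy" (pixels), "eye" and "attitude" of the camera in the world. Camera axes: x right, y down, z forward; pixel columns grow to the right and rows downward; lengths in m; the calibration is good to about 2 mm. A picture is of the moment at which its call begins: read the wrist's pose just before it. calibration takes no time and is no camera call; for the wrist camera it gives the pose at the moment of the call.
- finish_job(): hands the job in; it is judged then, once.
The state is a dict: "t": time; "q": joint angles; "joint_velocities": joint speeds; "joint_efforts": joint torques, N m; "tool_pos": TCP position; "eef_rot": TCP orientation; "ft_force": force on the tool from outside, world axes, zero at the start; "torque": the same for the moment, N m; "width": finger opening in m; "gripper_force": force on a finger pad.
Only numpy, scipy, OpenCV 4.12 (cv2) and the standard library are available. Lean on these libraries where they do the work, as an engineer would, in place of code of your own. Each camera call takes 0.05 s, during which the arm holds its last target. There are 200 camera calls.

## Working session

There is one attempt and no reset: what is moved stays moved. The work goes in short steps, Python scripts to look and compute and a tool call to move; the robot and the scene stay as the last step left them, time stands still between calls to the robot, and variables do not carry over. Pictures are saved under pics/ and viewed, at most 10 in all, crops included, and the job is handed in when it is done.

Besides the shell and the picture viewer there is one more tool, called after "Emit:" as a command line: name --argument value ..., lists and objects as JSON in quotes. arm_command: Moves the arm, as the interface text tells. Its arguments: {"type":"object","properties":{"rows":{"type":"array"},"force":{"type":"number"}},"required":["rows"]}

```bash
mkdir -p pics; ls; python3 - <<'E'
from station import *
import cv2,numpy as np
s=read_state();print({k:np.round(v,3).tolist() for k,v in s.items()})
for n in("top","scene"):
    cv2.imwrite(f"pics/{n}0.png",grab_frame(n)[:,:,::-1]);c=calibration(n);print(n,{k:np.round(v,4).tolist() for k,v in c.items()})
E
```

```text
pics
{'t': 0.0, 'q': [1.056, 0.159, 1.598, 0.0, 1.386, -0.21], 'joint_velocities': [-0.001, 0.001, -0.001, -0.001, -0.001, -0.001], 'joint_efforts': [0.0, -38.558, -32.211, 0.07, 0.038, -0.0], 'tool_pos': [0.172, 0.548, 0.214], 'eef_rot': [[-0.954, 0.3, -0.001], [0.3, 0.954, -0.002], [0.0, -0.002, -1.0]], 'ft_force': [0.493, 0.272, -0.122], 'torque': [0.001, 0.022, -0.034], 'gripper_force': 0.0, 'width': 0.092}
top {'fx': 397.8947, 'fy': 397.8947, 'cx': 258.7665, 'cy': 188.3837, 'eye': [0.4389, 0.021, 1.2867], 'attitude': [[-0.0164, -0.9959, 0.0886], [-0.9998, 0.0169, 0.0046], [-0.0061, -0.0885, -0.9961]]}
scene {'fx': 474.1754, 'fy': 474.1754, 'cx': 252.7126, 'cy': 186.2009, 'eye': [1.0135, 0.3825, 1.0133], 'attitude': [[-0.5987, 0.6756, -0.4302], [0.8009, 0.5085, -0.3162], [0.0051, -0.5338, -0.8456]]}
```

View pics/top0.png

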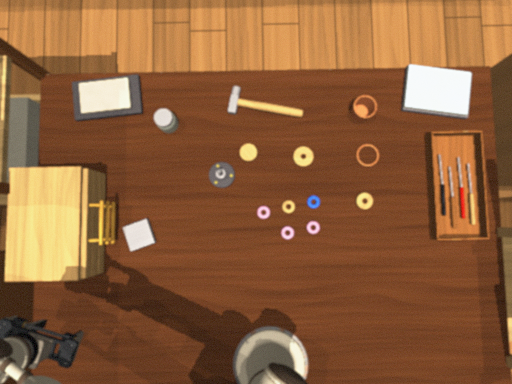

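View pics/scene0.png

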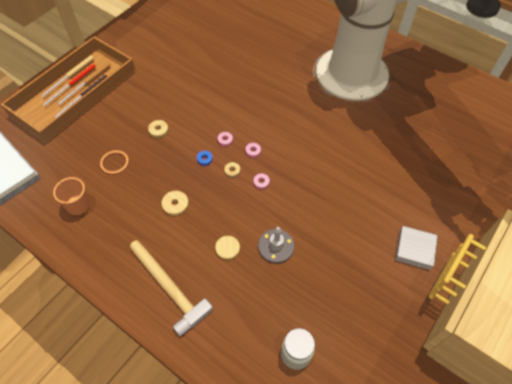

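The top view shows these candidates for the laps:
- **Wide lap:** ring at (303,156).
- **Middle lap:** ring at (365,201).
- **Narrow lap:** small pale ring at (288,207).
- **Look-alikes:** plain disc (248,152), blue ring (314,202), pink rings (264,212), (287,232) and (313,227), bangle (368,155).

The arbor stand is at (221,174). The scene view matches: wide (175,203), middle (158,128), narrow (232,169), disc (228,247), arbor (277,244).

```bash
cat > h.py <<'E'
from station import *
import cv2,numpy as np
def ray(c,uv):
    d=np.array([(uv[0]-c["cx"])/c["fx"],(uv[1]-c["cy"])/c["fy"],1.]);return np.array(c["eye"]),np.array(c["attitude"])@d
def onplane(c,uv,z):
    e,d=ray(c,uv);return e+d*(z-e[2])/d[2]
def tri(obs):
    A=np.zeros((3,3));b=np.zeros(3)
    for c,uv in obs:
        e,d=ray(c,uv);d/=np.linalg.norm(d);P=np.eye(3)-np.outer(d,d);A+=P;b+=P@e
    p=np.linalg.solve(A,b);return p,max(np.linalg.norm(np.cross(p-ray(c,uv)[0],ray(c,uv)[1]/np.linalg.norm(ray(c,uv)[1]))) for c,uv in obs)
def proj(c,p):
    q=np.array(c["attitude"]).T@(np.asarray(p)-np.array(c["eye"]));return np.array([c["fx"]*q[0]/q[2]+c["cx"],c["fy"]*q[1]/q[2]+c["cy"]])
def pale(im):
    h=cv2.cvtColor(im,cv2.COLOR_RGB2HSV);return cv2.inRange(h,(14,50,130),(32,190,255))
def blobs(m,amin=60):
    cs,hi=cv2.findContours(m,cv2.RETR_CCOMP,cv2.CHAIN_APPROX_NONE);o=[]
    for i,c in enumerate(cs):
        if cv2.contourArea(c)>=amin and hi[0][i][3]<0 and len(c)>5:
            hole=max([cv2.contourArea(cs[j]) for j in range(len(cs)) if hi[0][j][3]==i] or [0])
            o.append((cv2.fitEllipse(c),cv2.contourArea(c),hole))
    return o
E
python3 - <<'E'
from h import *
for n in("top","scene"):
    im=cv2.imread(f"pics/{n}0.png")[:,:,::-1].copy();c=calibration(n)
    for e,a,h in blobs(pale(im)):
        if a<900: print(n,np.round(e[0],1),np.round(e[1],1),a,h,np.round(onplane(c,e[0],.014),3))
t,s=calibration("top"),calibration("scene")
print("foot",onplane(t,(221.5,174.5),.012),onplane(s,(277,246),.012),"tip", tri([(t,(220.5,172)),(s,(278,229))]))
c=calibration("wrist");st=read_state();R=np.array(st["eef_rot"]);print(R.T@(np.array(c["eye"])-st["tool_pos"]),R.T@np.array(c["attitude"]),c["fx"],c["cx"],c["cy"])
E
```

```text
top [269.9 378.5] [11.7 24.4] 136.0 0 [-0.036  0.002  0.014]
top [ 11.3 373.5] [17.2 22.4] 213.5 128.5 [-0.01   0.802  0.014]
top [270.4 369.1] [60.4 74. ] 820.0 7.0 [-0.008  0.     0.014]
top [509.4 325.8] [ 4.  51.6] 137.5 2.0 [ 0.111 -0.744  0.014]
top [508.8 288.2] [ 5.1 31. ] 102.0 0 [ 0.225 -0.75   0.014]
top [507.6 251.4] [ 7.7 44.5] 201.5 4.0 [ 0.339 -0.755  0.014]
top [505.9 213.7] [11.5 28.3] 219.0 2.0 [ 0.458 -0.758  0.014]
top [288.1 206.4] [13.4 13.9] 145.0 11.0 [ 0.493 -0.066  0.014]
top [472.5 210.1] [ 6.6 39. ] 144.0 0 [ 0.471 -0.653  0.014]
top [364.3 200.5] [17.3 17.5] 236.5 12.5 [ 0.507 -0.31   0.014]
top [504.9 192.8] [ 8.4 14.1] 79.0 0 [ 0.524 -0.759  0.014]
top [303.  155.9] [20.6 21.1] 341.0 12.5 [ 0.655 -0.118  0.014]
top [248.  151.8] [18.3 18.5] 263.5 0 [0.672 0.06  0.014]
top [360.6 110. ] [ 8.4 13.2] 68.0 0 [ 0.803 -0.309  0.014]
top [271.1 107.3] [ 8.5 90.4] 506.0 0 [ 0.818 -0.018  0.014]
top [23.3 85.6] [27.7 38.5] 699.0 59.0 [0.906 0.798 0.014]
top [ 3.3 54.8] [  5.6 217.2] 440.0 0 [1.012 0.868 0.014]
scene [227.2 246.8] [24.7 26.1] 505.0 0 [0.673 0.061 0.014]
scene [174.5 202.3] [25.2 27.8] 548.0 13.5 [ 0.657 -0.116  0.014]
scene [ 68.6 189.7] [23.2 31. ] 109.0 0 [ 0.787 -0.349  0.014]
scene [231.9 168.7] [15.1 16.7] 197.0 6.0 [ 0.495 -0.065  0.014]
scene [114.  161.4] [21.8 27. ] 460.0 377.0 [ 0.659 -0.322  0.014]
scene [157.8 127.7] [17.7 21.3] 294.0 2.0 [ 0.509 -0.308  0.014]
foot [0.59929216 0.1464992  0.012     ] [0.60133912 0.15098994 0.012     ] tip (array([0.59703949, 0.14407952, 0.0834737 ]), np.float64(0.0019037858641531475))
[ 0.074897   -0.00117678 -0.17039707] [[-1.71991549e-03 -9.64305475e-01 -2.64786691e-01]
 [ 9.99998474e-01 -1.57749095e-03 -7.50527572e-04]
 [ 3.06039239e-04 -2.64787578e-01  9.64306717e-01]] 287.5002536017363 255.63809576657042 188.45522941026533
```

The manual's scale: turns go in shares of pi/2 rad. Converting my numbers, -0.305 rad / 1.5708 = -0.1942.

Emit:
arm_command --rows '[[[-0.2,-0.09,0.007],[0,0,-0.0955],1],[[-0.474,-0.216,0.014],[0,0,-0.1942],1],[[-0.474,-0.216,0.014],[0,0,-0.1942],1],[[-0.474,-0.216,0.014],[0,0,-0.1942],1],[[-0.474,-0.216,0.014],[0,0,-0.1942],1],[[-0.474,-0.216,0.014],[0,0,-0.1942],1],[[-0.474,-0.216,0.014],[0,0,-0.1942],1],[[-0.474,-0.216,0.014],[0,0,-0.1942],1],[[-0.474,-0.216,0.014],[0,0,-0.1942],1],[[-0.474,-0.216,0.014],[0,0,-0.1942],1],[[-0.474,-0.216,0.014],[0,0,-0.1942],1],[[-0.474,-0.216,0.014],[0,0,-0.1942],1],[[-0.474,-0.216,0.014],[0,0,-0.1942],1],[[-0.474,-0.216,0.014],[0,0,-0.1942],1]]'

```text
t: 1.5
tool_pos: [0.5589, 0.2012, 0.2003]
eef_rot: [[-1.0, -0.001, -0.001], [-0.001, 1.0, 0.0], [0.001, 0.0, -1.0]]
ft_force: [-0.2, -0.3, 0.0]
width: 0.0918
gripper_force: 0.0
```

```bash
cat >> h.py <<'E'
import json
def shot(name):
    c=calibration("wrist");im=grab_frame("wrist");cv2.imwrite(f"pics/{name}.png",im[:,:,::-1])
    json.dump({k:np.asarray(v).tolist() for k,v in c.items()},open(f"pics/{name}.json","w"));s=read_state()
    print("t",round(s["t"],2),"tcp",np.round(s["tool_pos"],4),"w",round(s["width"],4));return c,im
def load(name): return json.load(open(f"pics/{name}.json")),cv2.imread(f"pics/{name}.png")[:,:,::-1].copy()
E
python3 -c "
from h import *
shot('a1');print(np.round(read_state()['eef_rot'],3))"
```

```text
t 1.55 tcp [0.5589 0.2014 0.2005] w 0.0919
[[-1.    -0.002 -0.001]
 [-0.002  1.     0.   ]
 [ 0.001  0.    -1.   ]]
```

Emit:
arm_command --rows '[[[0,-0.05,0],[0,0,0],1],[[0,-0.1,0],[0,0,0],1],[[0,-0.1,0],[0,0,0],1],[[0,-0.1,0],[0,0,0],1],[[0,-0.1,0],[0,0,0],1]]'

```text
t: 2.05
tool_pos: [0.5596, 0.1017, 0.2008]
eef_rot: [[-1.0, -0.002, 0.0], [-0.002, 1.0, 0.001], [-0.0, 0.001, -1.0]]
ft_force: [0.6, 0.3, -0.7]
width: 0.0918
gripper_force: 0.0
```

```bash
python3 -c "
from h import *
shot('a2');print(np.round(read_state()['eef_rot'],3))
a=load('a1')[1];b=load('a2')[1];cv2.imwrite('pics/ab.png',cv2.resize(np.hstack([a,b])[:,:,::-1],(800,300)))"
```

```text
t 2.1 tcp [0.5596 0.1019 0.2007] w 0.0919
[[-1.    -0.002  0.   ]
 [-0.002  1.     0.   ]
 [-0.     0.    -1.   ]]
```

View pics/ab.png

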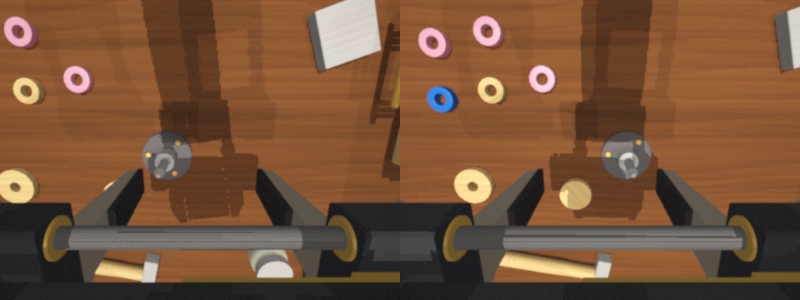

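The wrist pair shows the arbor stand, with its foot at about (213,200) in a1 and (290,200) in a2. The narrow (pale, small) lap and wide lap are on the left, beside the pink and blue rings. The plain disc is partly hidden under a finger in a1. I'll zoom in on the arbor.

```bash
python3 - <<'E'
from h import *
o=[]
for n,(u,v) in(("a1",(208,204)),("a2",(292,204))):
    c,im=load(n);o.append(cv2.resize(im[v-40:v+40,u-40:u+40],(400,400),interpolation=cv2.INTER_CUBIC))
    for e,a,h in blobs(pale(im),300):
        if h>40 and a<4000:print(n,np.round(e[0],1),np.round(e[1],1),a,h,np.round(onplane(c,e[0],.014),4))
    print(proj(c,(.599,.147,.096)),proj(c,(.599,.147,.042)))
cv2.imwrite("pics/arb.png",np.hstack(o)[:,:,::-1])
E
```

```text
a1 [ 21.4 237.2] [45.5 48.2] 1692.5 72.5 [ 0.6494 -0.1162  0.014 ]
a1 [ 33.7 115. ] [35.1 37. ] 988.5 135.0 [ 0.4897 -0.067   0.014 ]
[204.08238589 226.10346993] [211.82617672 208.68316641]
a2 [ 93.7 236.6] [47.2 50.4] 1852.0 60.0 [ 0.6498 -0.118   0.014 ]
a2 [116.  114.4] [34.3 36.6] 977.0 137.0 [ 0.49   -0.0674  0.014 ]
[300.73378043 225.20310731] [293.98490636 207.88058243]
```

View pics/arb.png

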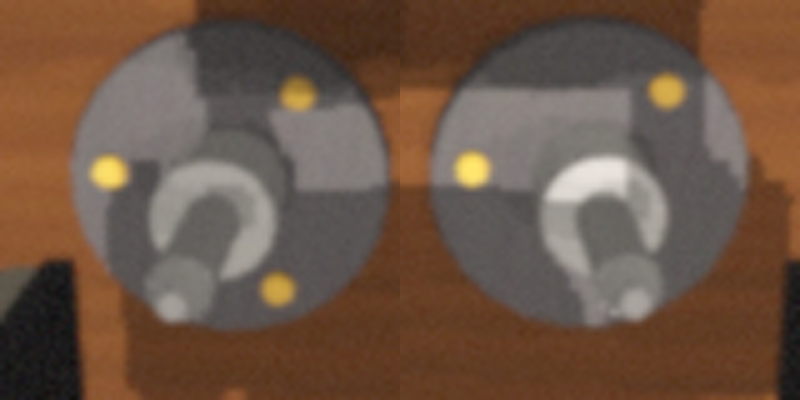

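Zoomed in, the tip is at (201.6,224.6) in a1 and (298.8,224.4) in a2. The shoulder top is centred at (210,207.6) and (292.4,207.2).

```bash
python3 - <<'E'
from h import *
c1,c2=load("a1")[0],load("a2")[0]
T=((201.6,224.6),(298.8,224.4));S=((210,207.6),(292.4,207.2))
for n,P,z in(("tip",T,.096),("seat",S,.042),("wide",((21.4,237.2),(93.7,236.6)),.014),("narrow",((33.7,115),(116,114.4)),.014)):
    print(n,tri([(c1,P[0]),(c2,P[1])]),[np.round(onplane(c,p,z),4) for c,p in zip((c1,c2),P)])
E
```

```text
tip (array([0.5972141 , 0.14475432, 0.09724085]), np.float64(0.0003567760142136786)) [array([0.5973, 0.1445, 0.096 ]), array([0.5981, 0.145 , 0.096 ])]
seat (array([0.59763997, 0.14495111, 0.04267673]), np.float64(0.0002430892378620227)) [array([0.5976, 0.1449, 0.042 ]), array([0.5981, 0.1451, 0.042 ])]
wide (array([ 0.65260651, -0.12192865,  0.00756877]), np.float64(0.00015518615248050798)) [array([ 0.6494, -0.1162,  0.014 ]), array([ 0.6498, -0.118 ,  0.014 ])]
narrow (array([ 0.48984615, -0.06810533,  0.01250417]), np.float64(0.0001591738500025417)) [array([ 0.4897, -0.067 ,  0.014 ]), array([ 0.49  , -0.0674,  0.014 ])]
```

Emit:
arm_command --rows '[[[-0.01,-0.045,0.01],[0,0,0],1],[[-0.05,-0.18,0.05],[0,0,0],1],[[-0.05,-0.18,0.05],[0,0,0],1],[[-0.05,-0.18,0.05],[0,0,0],1],[[-0.05,-0.18,0.05],[0,0,0],1],[[-0.05,-0.18,0.05],[0,0,0],1],[[-0.05,-0.18,0.05],[0,0,0],1],[[-0.05,-0.18,0.05],[0,0,0],1]]'

```text
t: 2.9
tool_pos: [0.6102, -0.078, 0.1513]
eef_rot: [[-1.0, -0.003, 0.001], [-0.003, 1.0, -0.0], [-0.001, -0.0, -1.0]]
ft_force: [0.4, -0.0, 0.1]
width: 0.0919
gripper_force: 0.0
```

```bash
python3 -c "
from h import *
shot('w1')"
```

```text
t 2.95 tcp [ 0.6102 -0.0781  0.1512] w 0.092
```

Emit:
arm_command --rows '[[[0,-0.04,0],[0,0,0],1],[[0,-0.07,0],[0,0,0],1],[[0,-0.07,0],[0,0,0],1],[[0,-0.07,0],[0,0,0],1]]'

```text
t: 3.35
tool_pos: [0.61, -0.1492, 0.1509]
eef_rot: [[-1.0, -0.0, 0.0], [-0.0, 1.0, 0.0], [-0.0, 0.0, -1.0]]
ft_force: [-0.3, 0.6, 0.0]
width: 0.092
gripper_force: 0.0
```

```bash
cat >> h.py <<'E'
def pair(a,b,z=.014,lo=.6,hmin=40,amax=6000):
    R=[]
    for n in(a,b):
        c,im=load(n);L=[]
        for e,ar,h in blobs(pale(im),300):
            if h>hmin and ar<amax:
                p=onplane(c,e[0],z);L.append((c,e[0],p));dp=(p-c["eye"])@np.array(c["attitude"])[:,2];print(n,np.round(e[0],1),np.round(p,4),"dia mm",np.round(np.array(e[1])*dp/c["fx"]*1e3,1))
        R.append(L)
    for x in R[0]:
        for y in R[1]:
            if np.linalg.norm(x[2]-y[2])<.012:print("tri",np.round(tri([x[:2],y[:2]]),4) if 0 else tri([x[:2],y[:2]]))
E
python3 -c "
from h import *
c,im=shot('w2');pair('w1','w2')
cv2.imwrite('pics/w2v.png',im[100:300,60:460,::-1])"
```

```text
t 3.4 tcp [ 0.61   -0.1486  0.1508] w 0.092
w1 [220.2 214.7] [ 0.6505 -0.1195  0.014 ] dia mm [63.1 63.8]
w1 [ 40.1 214.5] [ 0.6505 -0.3245  0.014 ] dia mm [60.8 74.3]
w1 [27.1 77.4] [ 0.5042 -0.3086  0.014 ] dia mm [53.4 61. ]
w1 [266.8  63.4] [ 0.4909 -0.0683  0.014 ] dia mm [41.  43.5]
w2 [282.6 215.2] [ 0.6508 -0.1198  0.014 ] dia mm [62.7 63.6]
w2 [101.6 215.4] [ 0.6507 -0.3257  0.014 ] dia mm [62.6 72.6]
w2 [95.8 78.5] [ 0.5046 -0.3105  0.014 ] dia mm [52.7 59.1]
w2 [337.6  63.4] [ 0.4909 -0.0691  0.014 ] dia mm [41.  43.6]
tri (array([ 0.65119758, -0.11967301,  0.01253161]), np.float64(0.00015953613523851296))
tri (array([ 0.65253614, -0.32865005,  0.00886144]), np.float64(7.14015457962421e-05))
tri (array([ 0.50350478, -0.31507493,  0.00528966]), np.float64(0.0001938677913726311))
tri (array([ 0.49042924, -0.06817303,  0.01050677]), np.float64(1.847747019247623e-05))
```

View pics/w2v.png

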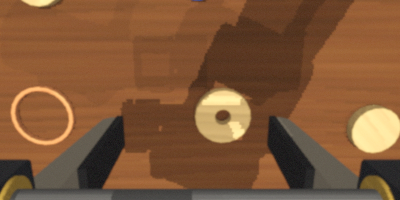

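The crop shows the bored wide lap at (282,215), clear of the bangle on the left and the unbored disc on the right. It measures about 63.5 mm across, with its top about 13 mm up. I'll go and grasp it.

Emit:
arm_command --rows '[[[-0.02,0.015,0.02],[0,0,0],1],[[-0.041,0.029,0.06],[0,0,0],1],[[-0.041,0.029,0.1],[0,0,0],1],[[-0.041,0.029,0.125],[0,0,0],1],[[-0.041,0.029,0.138],[0,0,0],1],[[-0.041,0.029,0.146],[0,0,0],1],[[-0.041,0.029,0.146],[0,0,0],1],[[-0.041,0.029,0.146],[0,0,0],0.4],[[-0.041,0.029,0.146],[0,0,0],0.4],[[-0.041,0.029,0.146],[0,0,0],0.4],[[-0.041,0.029,0.146],[0,0,0],0.4],[[-0.041,0.029,0.146],[0,0,0],0.4],[[-0.041,0.029,0.146],[0,0,0],0.4]]' --force 15

```text
t: 4.7
tool_pos: [0.6516, -0.121, 0.0056]
eef_rot: [[-1.0, -0.0, 0.001], [-0.0, 1.0, -0.0], [-0.001, -0.0, -1.0]]
ft_force: [-0.8, 0.1, 6.2]
width: 0.064
gripper_force: 15.0
```

Emit:
arm_command --rows '[[[0,0,-0.02],[0,0,0],0.4],[[0,0,-0.07],[0,0,0],0.4],[[0,0.02,-0.11],[0,0,0],0.4],[[0.01,0.06,-0.125],[0,0,0],0.4],[[0.02,0.1,-0.125],[0,0,0],0.4],[[0.03,0.14,-0.125],[0,0,0],0.4],[[0.04,0.18,-0.125],[0,0,0],0.4],[[0.05,0.22,-0.125],[0,0,0],0.4],[[0.053,0.25,-0.125],[0,0,0],0.4],[[0.053,0.265,-0.125],[0,0,0],0.4],[[0.053,0.265,-0.125],[0,0,0],0.4],[[0.053,0.265,-0.125],[0,0,0],0.4],[[0.053,0.265,-0.125],[0,0,0],0.4]]'

```text
t: 6.0
tool_pos: [0.5983, 0.1426, 0.1294]
eef_rot: [[-1.0, 0.001, -0.0], [0.001, 1.0, -0.001], [0.0, -0.001, -1.0]]
ft_force: [-0.0, 0.9, -0.3]
width: 0.0639
gripper_force: 15.0
```

```bash
python3 - <<'E'
from h import *
c,im=shot('p1');s=read_state();z=s["tool_pos"][2]-.0056+.014
cs,_=cv2.findContours(pale(im),cv2.RETR_CCOMP,cv2.CHAIN_APPROX_NONE)
for k in cs:
    a=cv2.contourArea(k)
    if a>60 and len(k)>8:
        e=cv2.fitEllipse(k);p=onplane(c,e[0],z)
        if abs(p[0]-.6)<.05 and abs(p[1]-.145)<.05:print(np.round(e[0],1),np.round(e[1],1),a,np.round(p,4))
u,v=proj(c,(.598,.144,z)).astype(int);print(u,v)
cv2.imwrite("pics/p1v.png",cv2.resize(im[v-60:v+60,u-80:u+80,::-1],(640,480),interpolation=cv2.INTER_CUBIC))
E
```

```text
t 6.05 tcp [0.5983 0.1426 0.1295] w 0.0637
[255.7 234.1] [ 98.9 101.4] 7866.0 [0.5964 0.1415 0.1379]
[255.9 235.9] [22.  30.7] 495.0 [0.5976 0.1416 0.1379]
259 236
```

View pics/p1v.png

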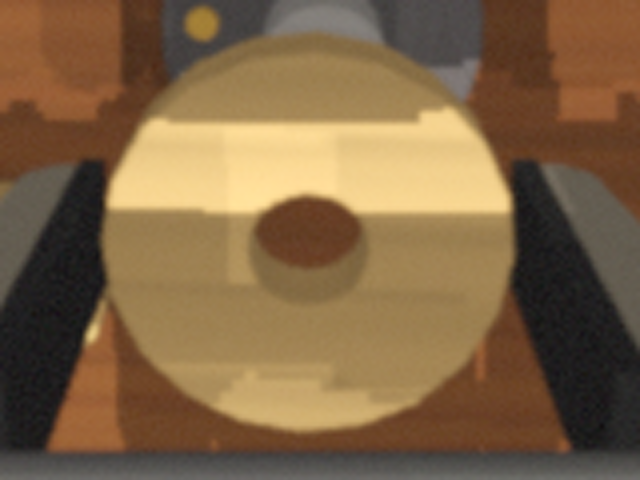

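In the crop, the lap sits level between the pads. The bore's top rim is centred at about (255.9,237.6), and the arbor isn't visible through the bore yet. I'll lower to just above the tip, so that the tip and the bore appear in the same view.

Emit:
arm_command --rows '[[[0,0.001,0.012],[0,0,0],0.4],[[0,0.001,0.024],[0,0,0],0.4],[[0,0.001,0.024],[0,0,0],0.4]]'

```text
t: 6.35
tool_pos: [0.5959, 0.1447, 0.1023]
eef_rot: [[-1.0, 0.0, -0.005], [0.0, 1.0, -0.0], [0.005, -0.0, -1.0]]
ft_force: [-0.6, -0.0, -0.7]
width: 0.0642
gripper_force: 15.0
```

```bash
python3 - <<'E'
from h import *
c,im=shot('p2')
u,v=256,238
cv2.imwrite("pics/p2v.png",cv2.resize(im[v-30:v+30,u-40:u+40,::-1],(640,480),interpolation=cv2.INTER_CUBIC))
E
```

```text
t 6.4 tcp [0.5965 0.1449 0.1035] w 0.0637
```

View pics/p2v.png

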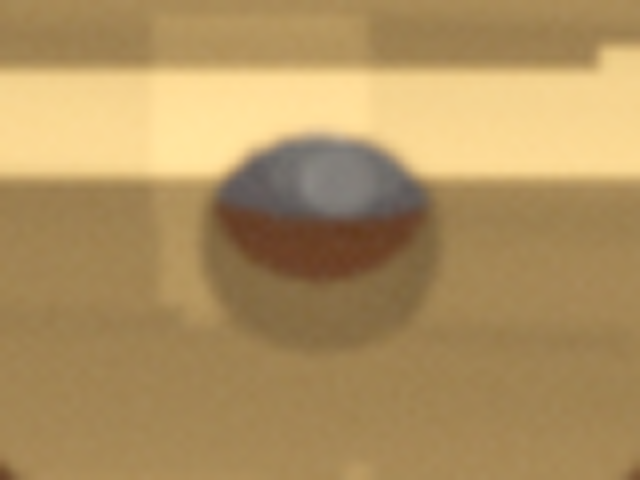

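The tip shows inside the bore as a light spot at (257.8,230.3). The bore's top rim is centred at (255.7,237.9).

```bash
python3 - <<'E'
from h import *
c,_=load('p2');s=read_state();print(np.round(s["tool_pos"],4),np.round(s["eef_rot"],3).tolist(),s["t"])
z=c["eye"][2]-.1704
for dz in(-.002,0,.002):print(z,"tip",onplane(c,(257.8,230.3),.0965+dz/2),"bore",onplane(c,(255.7,237.9),z-.0056+.014+dz))
E
```

```text
[0.5965 0.1449 0.1035] [[-1.0, 0.0, -0.004], [0.0, 1.0, -0.0], [0.004, -0.0, -1.0]] 6.4
0.10273036190011248 tip [0.59809319 0.14498308 0.0955    ] bore [0.5972877  0.14359633 0.10913036]
0.10273036190011248 tip [0.59766218 0.14497678 0.0965    ] bore [0.59636386 0.1435996  0.11113036]
0.10273036190011248 tip [0.59723117 0.14497049 0.0975    ] bore [0.59544003 0.14360288 0.11313036]
```

Emit:
arm_command --rows '[[[0,0.001,0],[0,0,0],0.4],[[0,0.001,0],[0,0,0],0.4],[[0,0.001,0],[0,0,0],0.4],[[0,0.001,0],[0,0,0],0.4]]'

```text
t: 6.8
tool_pos: [0.5982, 0.1463, 0.106]
eef_rot: [[-1.0, -0.0, 0.001], [-0.0, 1.0, 0.0], [-0.001, 0.0, -1.0]]
ft_force: [0.1, -0.2, -0.7]
width: 0.0635
gripper_force: 15.0
```

Emit:
arm_command --rows '[[[0.0005,0,0.004],[0,0,0],0.4],[[0.0005,0,0.009],[0,0,0],0.4],[[0.0005,0,0.014],[0,0,0],0.4],[[0.0005,0,0.02],[0,0,0],0.4],[[0.0005,0,0.026],[0,0,0],0.4],[[0.0005,0,0.032],[0,0,0],0.4],[[0.0005,0,0.038],[0,0,0],0.4],[[0.0005,0,0.044],[0,0,0],0.4],[[0.0005,0,0.049],[0,0,0],0.4],[[0.0005,0,0.053],[0,0,0],0.4],[[0.0005,0,0.055],[0,0,0],0.4],[[0.0005,0,0.055],[0,0,0],0.4]]'

```text
t: 8.0
tool_pos: [0.5972, 0.1462, 0.0503]
eef_rot: [[-1.0, -0.0, -0.0], [-0.0, 1.0, -0.0], [0.0, -0.0, -1.0]]
ft_force: [-0.0, 0.1, 0.2]
width: 0.064
gripper_force: 15.0
```

Clean descent with no contact force. I'll ease it onto the seat.

Emit:
arm_command --rows '[[[0,0,0.001],[0,0,0],0.4],[[0,0,0.002],[0,0,0],0.4],[[0,0,0.003],[0,0,0],0.4],[[0,0,0.003],[0,0,0],0.4]]'

```text
t: 8.4
tool_pos: [0.5975, 0.1462, 0.0477]
eef_rot: [[-1.0, -0.0, 0.0], [-0.0, 1.0, 0.0], [-0.0, 0.0, -1.0]]
ft_force: [0.4, 0.2, -0.2]
width: 0.064
gripper_force: 15.0
```

Emit:
arm_command --rows '[[[0,0,0.001],[0,0,0],0.4],[[0,0,0.001],[0,0,0],0.4],[[0,0,0.0015],[0,0,0],0.4]]'

```text
t: 8.7
tool_pos: [0.5976, 0.1462, 0.0475]
eef_rot: [[-1.0, -0.0, 0.0], [-0.0, 1.0, -0.0], [-0.0, -0.0, -1.0]]
ft_force: [-4.0, -0.1, 11.7]
width: 0.0641
gripper_force: 15.0
```

Emit:
arm_command --rows '[[[0,0,-0.001],[0,0,0],0.75],[[0,0,-0.001],[0,0,0],0.85],[[0,0,-0.001],[0,0,0],0.9],[[0,0,-0.001],[0,0,0],0.9],[[0,0,-0.03],[0,0,0],0.9],[[0,0,-0.07],[0,0,0],0.9],[[0,0,-0.1],[0,0,0],0.9],[[0.02,-0.04,-0.1],[0,0,0],0.9],[[0.13,-0.42,-0.1],[0,0,0],0.9],[[0.13,-0.42,-0.1],[0,0,0],0.9],[[0.13,-0.42,-0.1],[0,0,0],0.9],[[0.13,-0.42,-0.1],[0,0,0],0.9],[[0.13,-0.42,-0.1],[0,0,0],0.9],[[0.13,-0.42,-0.1],[0,0,0],0.9],[[0.13,-0.42,-0.1],[0,0,0],0.9],[[0.13,-0.42,-0.1],[0,0,0],0.9],[[0.13,-0.42,-0.1],[0,0,0],0.9],[[0.13,-0.42,-0.1],[0,0,0],0.9],[[0.13,-0.42,-0.1],[0,0,0],0.9],[[0.13,-0.42,-0.1],[0,0,0],0.9]]'

```text
t: 10.7
tool_pos: [0.4679, -0.2723, 0.1459]
eef_rot: [[-1.0, -0.002, -0.0], [-0.002, 1.0, 0.001], [0.0, 0.001, -1.0]]
ft_force: [-0.2, 0.1, -0.7]
width: 0.0827
gripper_force: 0.0
```

```bash
python3 - <<'E'
from h import *
c,im=shot('m1')
# check wide on stand from scene & top
for n in("scene","top"):
    i=grab_frame(n);k=calibration(n)
    for e,a,h in blobs(pale(i)):
        p=onplane(k,e[0],.056)
        if abs(p[0]-.6)<.05 and abs(p[1]-.145)<.05:print(n,np.round(e[0],1),np.round(e[1],1),a,h,np.round(p,4))
E
```

```text
t 10.75 tcp [ 0.468  -0.2724  0.146 ] w 0.0826
scene [276.6 236.8] [27.9 29.9] 652.0 55.0 [0.6016 0.1474 0.056 ]
top [219.9 172.6] [21.4 22.2] 366.5 17.0 [0.5999 0.147  0.056 ]
```

Emit:
arm_command --rows '[[[0,-0.04,0],[0,0,0],0.9],[[0,-0.07,0],[0,0,0],0.9],[[0,-0.07,0],[0,0,0],0.9],[[0,-0.07,0],[0,0,0],0.9],[[0,-0.07,0],[0,0,0],0.9]]'

```text
t: 11.35
tool_pos: [0.4676, -0.3426, 0.1459]
eef_rot: [[-1.0, -0.001, -0.0], [-0.001, 1.0, 0.001], [0.0, 0.001, -1.0]]
ft_force: [-0.5, 0.4, -0.4]
width: 0.0826
gripper_force: 0.0
```

```bash
python3 -c "
from h import *
c,im=shot('m2');pair('m1','m2')"
```

```text
t 11.4 tcp [ 0.4677 -0.3425  0.1459] w 0.0828
m1 [221.5 212. ] [ 0.5029 -0.3115  0.014 ] dia mm [51.5 52.7]
m1 [439.3 200.8] [ 0.4897 -0.0708  0.014 ] dia mm [41.  45.9]
m2 [283.4 213.1] [ 0.5038 -0.3127  0.014 ] dia mm [50.7 52.8]
tri (array([ 0.50531619, -0.31218718,  0.00872054]), np.float64(0.00043759259929606817))
```

Wide lap is seated: it sits at arbor position and height in both fixed views. The middle lap measures about 52 mm across. Grasping it.

Emit:
arm_command --rows '[[[-0.02,0.015,0.02],[0,0,0],0.9],[[-0.037,0.031,0.06],[0,0,0],0.9],[[-0.037,0.031,0.1],[0,0,0],0.9],[[-0.037,0.031,0.125],[0,0,0],0.9],[[-0.037,0.031,0.135],[0,0,0],0.9],[[-0.037,0.031,0.14],[0,0,0],0.9],[[-0.037,0.031,0.14],[0,0,0],0.9],[[-0.037,0.031,0.14],[0,0,0],0.4],[[-0.037,0.031,0.14],[0,0,0],0.4],[[-0.037,0.031,0.14],[0,0,0],0.4],[[-0.037,0.031,0.14],[0,0,0],0.4],[[-0.037,0.031,0.14],[0,0,0],0.4],[[-0.037,0.031,0.14],[0,0,0],0.4]]' --force 15

```text
t: 12.7
tool_pos: [0.5048, -0.3131, 0.0067]
eef_rot: [[-1.0, -0.0, 0.001], [-0.0, 1.0, -0.0], [-0.001, -0.0, -1.0]]
ft_force: [-0.5, 0.5, 4.9]
width: 0.0516
gripper_force: 15.0
```

Emit:
arm_command --rows '[[[0,0,-0.02],[0,0,0],0.4],[[0,0,-0.06],[0,0,0],0.4],[[0,0,-0.1],[0,0,0],0.4],[[-0.005,0.03,-0.123],[0,0,0],0.4],[[-0.014,0.07,-0.123],[0,0,0],0.4],[[-0.022,0.11,-0.123],[0,0,0],0.4],[[-0.03,0.15,-0.123],[0,0,0],0.4],[[-0.038,0.19,-0.123],[0,0,0],0.4],[[-0.047,0.23,-0.123],[0,0,0],0.4],[[-0.055,0.27,-0.123],[0,0,0],0.4],[[-0.063,0.31,-0.123],[0,0,0],0.4],[[-0.071,0.35,-0.123],[0,0,0],0.4],[[-0.079,0.39,-0.123],[0,0,0],0.4],[[-0.087,0.43,-0.123],[0,0,0],0.4],[[-0.093,0.459,-0.123],[0,0,0],0.4],[[-0.093,0.459,-0.123],[0,0,0],0.4],[[-0.093,0.459,-0.108],[0,0,0],0.4],[[-0.093,0.459,-0.1],[0,0,0],0.4],[[-0.093,0.459,-0.1],[0,0,0],0.4],[[-0.093,0.459,-0.1],[0,0,0],0.4]]'

```text
t: 14.7
tool_pos: [0.597, 0.1451, 0.1054]
eef_rot: [[-1.0, 0.001, -0.001], [0.001, 1.0, -0.0], [0.001, -0.0, -1.0]]
ft_force: [-0.4, -0.4, 0.5]
width: 0.0513
gripper_force: 15.0
```

Emit:
arm_command --rows '[[[0,0,0],[0,0,0],0.4],[[0,0,0],[0,0,0],0.4],[[0,0,0],[0,0,0],0.4]]'

```text
t: 15.0
tool_pos: [0.5977, 0.146, 0.1066]
eef_rot: [[-1.0, -0.0, 0.001], [-0.0, 1.0, 0.0], [-0.001, 0.0, -1.0]]
ft_force: [0.5, 0.5, -0.6]
width: 0.0514
gripper_force: 15.0
```

```bash
python3 - <<'E'
from h import *
c,im=shot('p3')
u,v=256,238
cv2.imwrite("pics/p3v.png",cv2.resize(im[v-30:v+30,u-40:u+40,::-1],(640,480),interpolation=cv2.INTER_CUBIC))
E
```

```text
t 15.05 tcp [0.5977 0.1461 0.1065] w 0.0519
```

View pics/p3v.png

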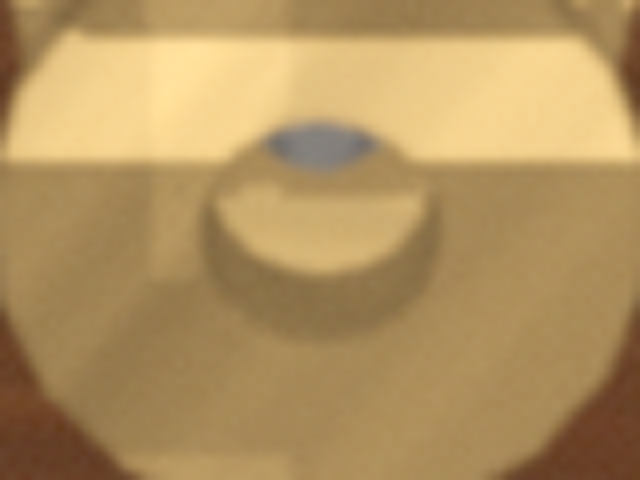

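The bore's rim is centred at (255.8,236.4). The tip shows at the same column (255.8), partly hidden at the rim's top edge, with its lower edge at about row 229.1.

```bash
python3 - <<'E'
from h import *
c,_=load('p3');z=c["eye"][2]-.1704
b=onplane(c,(255.8,236.4),z-.0067+.014);print("tip far edge",onplane(c,(255.8,229.1),.0965),"bore",b, z)
for dx in(-.003,0,.003):print(proj(c,b*[1,1,0]+[dx,0,.0965]),proj(c,b*[1,1,0]+[dx+.003,0,.0965]))
E
```

```text
tip far edge [0.60055541 0.14500563 0.0965    ] bore [0.59791387 0.1450111  0.11379969] 0.10649968698704015
[255.79497735 221.32061146] [255.80196714 225.47239783]
[255.80196714 225.47239783] [255.80889978 229.59023934]
[255.80889978 229.59023934] [255.81577597 233.67455058]
```

Bore and tip agree to within 0.5 mm. Descending.

Emit:
arm_command --rows '[[[0,0,0.004],[0,0,0],0.4],[[0,0,0.009],[0,0,0],0.4],[[0,0,0.014],[0,0,0],0.4],[[0,0,0.019],[0,0,0],0.4],[[0,0,0.024],[0,0,0],0.4],[[0,0,0.029],[0,0,0],0.4],[[0,0,0.034],[0,0,0],0.4],[[0,0,0.037],[0,0,0],0.4],[[0,0,0.039],[0,0,0],0.4],[[0,0,0.041],[0,0,0],0.4],[[0,0,0.042],[0,0,0],0.4],[[0,0,0.043],[0,0,0],0.4],[[0,0,0.043],[0,0,0],0.4]]'

```text
t: 16.35
tool_pos: [0.5974, 0.1462, 0.0631]
eef_rot: [[-1.0, -0.0, 0.0], [-0.0, 1.0, 0.0], [-0.0, 0.0, -1.0]]
ft_force: [-0.4, 0.1, -0.2]
width: 0.0516
gripper_force: 15.0
```

Emit:
arm_command --rows '[[[0,0,0.001],[0,0,0],0.4],[[0,0,0.0015],[0,0,0],0.4],[[0,0,0.0015],[0,0,0],0.4]]'

```text
t: 16.65
tool_pos: [0.5977, 0.1462, 0.0627]
eef_rot: [[-1.0, -0.0, 0.0], [-0.0, 1.0, -0.0], [-0.0, -0.0, -1.0]]
ft_force: [-2.6, -0.7, 5.4]
width: 0.0513
gripper_force: 15.0
```

Emit:
arm_command --rows '[[[0,0,-0.001],[0,0,0],0.62],[[0,0,-0.001],[0,0,0],0.7],[[0,0,-0.001],[0,0,0],0.75],[[0,0,-0.001],[0,0,0],0.75],[[0,0,-0.03],[0,0,0],0.75],[[0,0,-0.07],[0,0,0],0.75],[[0,0,-0.085],[0,0,0],0.75],[[0.03,-0.035,-0.085],[0,0,0],0.75],[[0.145,-0.18,-0.085],[0,0,0],0.75],[[0.145,-0.18,-0.085],[0,0,0],0.75],[[0.145,-0.18,-0.085],[0,0,0],0.75],[[0.145,-0.18,-0.085],[0,0,0],0.75],[[0.145,-0.18,-0.085],[0,0,0],0.75],[[0.145,-0.18,-0.085],[0,0,0],0.75],[[0.145,-0.18,-0.085],[0,0,0],0.75],[[0.145,-0.18,-0.085],[0,0,0],0.75]]'

```text
t: 18.25
tool_pos: [0.4529, -0.033, 0.1465]
eef_rot: [[-1.0, -0.002, -0.0], [-0.002, 1.0, 0.0], [0.0, 0.0, -1.0]]
ft_force: [0.2, -0.1, 0.1]
width: 0.0691
gripper_force: 0.0
```

```bash
python3 - <<'E'
from h import *
c,im=shot('n1')
for n in("scene","top"):
    i=grab_frame(n);k=calibration(n)
    for e,a,h in blobs(pale(i)):
        p=onplane(k,e[0],.06)
        if abs(p[0]-.6)<.05 and abs(p[1]-.145)<.05:print(n,np.round(e[0],1),np.round(e[1],1),a,h,np.round(p,4))
E
```

```text
t 18.3 tcp [ 0.4529 -0.0331  0.1465] w 0.0687
scene [276.6 236.6] [28.4 29.7] 659.0 41.0 [0.6029 0.1481 0.06  ]
top [219.9 172.6] [21.3 22.2] 365.0 17.0 [0.5991 0.1467 0.06  ]
```

Emit:
arm_command --rows '[[[0,-0.04,0],[0,0,0],0.75],[[0,-0.07,0],[0,0,0],0.75],[[0,-0.07,0],[0,0,0],0.75],[[0,-0.07,0],[0,0,0],0.75],[[0,-0.07,0],[0,0,0],0.75]]'

```text
t: 18.9
tool_pos: [0.4524, -0.1029, 0.1464]
eef_rot: [[-1.0, -0.001, -0.0], [-0.001, 1.0, 0.001], [0.0, 0.001, -1.0]]
ft_force: [-0.6, -0.0, 0.3]
width: 0.0692
gripper_force: 0.0
```

```bash
python3 -c "
from h import *
c,im=shot('n2');pair('n1','n2')"
```

```text
t 18.95 tcp [ 0.4524 -0.1028  0.1464] w 0.0691
n1 [225.6 212.9] [ 0.4892 -0.0679  0.014 ] dia mm [39.3 41.6]
n2 [287.2 213.5] [ 0.4893 -0.0688  0.014 ] dia mm [39.4 41.7]
tri (array([ 0.49061831, -0.06832261,  0.01027498]), np.float64(4.837619398497184e-05))
```

Narrow lap: about 40 mm across, pale, with nothing closer than the ring edges. Grasping it.

Emit:
arm_command --rows '[[[-0.02,0.018,0.02],[0,0,0],0.72],[[-0.038,0.035,0.06],[0,0,0],0.72],[[-0.038,0.035,0.1],[0,0,0],0.72],[[-0.038,0.035,0.125],[0,0,0],0.72],[[-0.038,0.035,0.135],[0,0,0],0.72],[[-0.038,0.035,0.14],[0,0,0],0.72],[[-0.038,0.035,0.14],[0,0,0],0.72],[[-0.038,0.035,0.14],[0,0,0],0.3],[[-0.038,0.035,0.14],[0,0,0],0.3],[[-0.038,0.035,0.14],[0,0,0],0.3],[[-0.038,0.035,0.14],[0,0,0],0.3],[[-0.038,0.035,0.14],[0,0,0],0.3],[[-0.038,0.035,0.14],[0,0,0],0.3]]' --force 15

```text
t: 20.25
tool_pos: [0.4911, -0.0691, 0.0073]
eef_rot: [[-1.0, -0.0, 0.001], [-0.0, 1.0, -0.0], [-0.001, -0.0, -1.0]]
ft_force: [-0.6, 0.1, 5.5]
width: 0.0394
gripper_force: 15.0
```

Emit:
arm_command --rows '[[[0,0,-0.02],[0,0,0],0.3],[[0,0,-0.06],[0,0,0],0.3],[[0,0,-0.1],[0,0,0],0.3],[[-0.015,0.03,-0.123],[0,0,0],0.3],[[-0.033,0.066,-0.123],[0,0,0],0.3],[[-0.05,0.1,-0.123],[0,0,0],0.3],[[-0.068,0.136,-0.123],[0,0,0],0.3],[[-0.085,0.17,-0.123],[0,0,0],0.3],[[-0.1,0.2,-0.123],[0,0,0],0.3],[[-0.1065,0.215,-0.123],[0,0,0],0.3],[[-0.1065,0.215,-0.123],[0,0,0],0.3],[[-0.1065,0.215,-0.112],[0,0,0],0.3],[[-0.1065,0.215,-0.1],[0,0,0],0.3],[[-0.1065,0.215,-0.1],[0,0,0],0.3],[[-0.1065,0.215,-0.1],[0,0,0],0.3],[[-0.1065,0.215,-0.1],[0,0,0],0.3],[[-0.1065,0.215,-0.1],[0,0,0],0.3]]'

```text
t: 21.95
tool_pos: [0.5973, 0.1459, 0.1072]
eef_rot: [[-1.0, 0.0, 0.001], [0.0, 1.0, -0.0], [-0.001, -0.0, -1.0]]
ft_force: [0.5, -0.1, 0.5]
width: 0.039
gripper_force: 15.0
```

```bash
python3 - <<'E'
from h import *
c,im=shot('p4')
u,v=256,238
cv2.imwrite("pics/p4v.png",cv2.resize(im[v-30:v+30,u-40:u+40,::-1],(640,480),interpolation=cv2.INTER_CUBIC))
E
```

```text
t 22.0 tcp [0.5973 0.146  0.1071] w 0.0389
```

View pics/p4v.png

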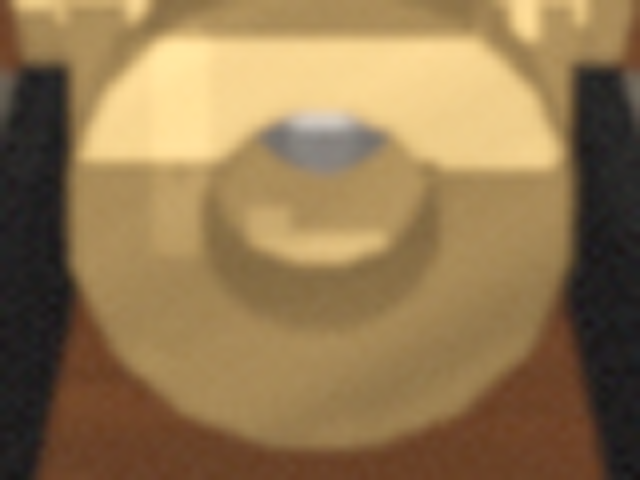

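The bore's rim is centred at (255.8,235.3) and the tip is at the same column, with its far edge at row 229.1. That leaves an offset of about 0.5 mm in x. I'll descend with that small correction.

Emit:
arm_command --rows '[[[-0.0005,0,0.003],[0,0,0],0.3],[[-0.0005,0,0.007],[0,0,0],0.3],[[-0.0005,0,0.012],[0,0,0],0.3],[[-0.0005,0,0.017],[0,0,0],0.3],[[-0.0005,0,0.021],[0,0,0],0.3],[[-0.0005,0,0.024],[0,0,0],0.3],[[-0.0005,0,0.026],[0,0,0],0.3],[[-0.0005,0,0.028],[0,0,0],0.3],[[-0.0005,0,0.029],[0,0,0],0.3],[[-0.0005,0,0.029],[0,0,0],0.3]]'

```text
t: 23.0
tool_pos: [0.5975, 0.1462, 0.0776]
eef_rot: [[-1.0, -0.0, 0.0], [-0.0, 1.0, 0.0], [-0.0, 0.0, -1.0]]
ft_force: [-0.1, 0.7, 0.7]
width: 0.0394
gripper_force: 15.0
```

Emit:
arm_command --rows '[[[0,0,0.001],[0,0,0],0.3],[[0,0,0.0015],[0,0,0],0.3],[[0,0,0.0015],[0,0,0],0.3]]'

```text
t: 23.3
tool_pos: [0.598, 0.1462, 0.0774]
eef_rot: [[-1.0, -0.0, 0.001], [-0.0, 1.0, -0.0], [-0.001, -0.0, -1.0]]
ft_force: [-1.8, 0.2, 5.5]
width: 0.0388
gripper_force: 15.0
```

Contact at the expected height. Releasing, retreating and checking.

Emit:
arm_command --rows '[[[0,0,-0.001],[0,0,0],0.5],[[0,0,-0.001],[0,0,0],0.6],[[0,0,-0.001],[0,0,0],0.65],[[0,0,-0.001],[0,0,0],0.65],[[0,0,-0.03],[0,0,0],0.65],[[0,0,-0.07],[0,0,0],0.65],[[0,0,-0.12],[0,0,0],0.65],[[0.05,0,-0.12],[0,0,0],0.65],[[0.05,0,-0.12],[0,0,0],0.65],[[0.05,0,-0.12],[0,0,0],0.65],[[0.05,0,-0.12],[0,0,0],0.65]]'

```text
t: 24.4
tool_pos: [0.5481, 0.1461, 0.1962]
eef_rot: [[-1.0, -0.0, 0.001], [-0.0, 1.0, -0.0], [-0.001, -0.0, -1.0]]
ft_force: [-0.8, 0.1, 0.2]
width: 0.0596
gripper_force: 0.0
```

```bash
python3 - <<'E'
from h import *
c,im=shot('f1')
u,v=proj(c,(.5977,.1455,.084)).astype(int);print(u,v)
cv2.imwrite("pics/f1v.png",cv2.resize(im[v-60:v+60,u-80:u+80,::-1],(640,480),interpolation=cv2.INTER_CUBIC))
E
```

```text
t 24.45 tcp [0.5484 0.1461 0.1962] w 0.0598
256 231
```

View pics/f1v.png

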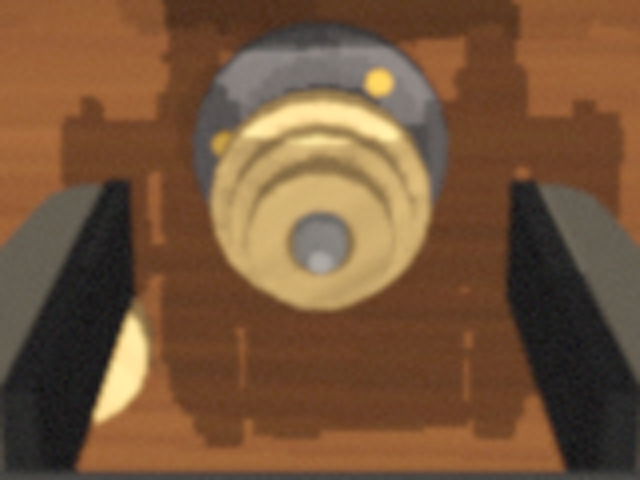

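The final view shows the stepped stack (wide, middle, narrow) flat and concentric, with the arbor tip showing in the top bore at about (256,231). Nothing is touching it. Handing in.

```bash
python3 -c "
from station import *
print(finish_job())"
```

```text
the job is handed in; nothing more can be done
None
```

The wide, middle and narrow laps are threaded on the arbor in that order, each lowered to contact at its expected height (42, 56 and 70 mm); I handed the job in at about 24.5 s of robot time, and the station gave no verdict.

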